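# Fetch the check weight from behind the reagent bottles

### The job

I need to check the balance, but its steel check weight stands hemmed in behind the three bottles on the white tray. First set all three bottles upright on the round metal plate, leaving the weight where it is; with the bottles still on the plate, stand the weight in the middle of the balance's pan; then put every bottle back upright on the tray in the very place where it stood at the start. Do not tip anything over and leave the beaker, the porcelain dish and the pipette-tip box alone.

Things in the scene. Friction and masses are not known exactly. Their poses are not given: they have to be found in the camera images.
- tall_bottle: Tall narrow amber glass bottle with paper label and screw cap, loose, about 250 g: 145 mm high in all; body 56 mm across up to 85 mm high, sloping shoulder to 104 mm, then cap 34 mm across from 110 to 145 mm (grip the cap from above). Origin: centre of its underside, z up its axis. Round, so its yaw does not matter.
- squat_jar: Low wide amber glass jar with paper label and wide screw cap, loose, about 280 g: 100 mm high in all; body 72 mm across up to 60 mm high, short shoulder to 68 mm, then cap 52 mm across from 72 to 100 mm (grip the cap). Origin: centre of its underside, z up its axis. Round.
- flask: Conical clear glass flask, empty, rubber stopper fixed in its neck, loose, about 180 g: 127 mm high in all; 78 mm across at the foot, cone narrowing to a neck 28 mm across from 84 to 100 mm high, then lip and dark stopper, both 34 mm across, from 101 to 127 mm (grip the stopper). Origin: centre of its underside, z up its axis. Round.
- weight: Steel 200 g check weight, loose: cylinder 28 mm across up to 34 mm high, then a thin neck and a knob 20 mm across, top at 49 mm. It stands on the tray behind the front bottle and between the other two, 10 mm or more from each: no room for a gripper until they are gone. Origin: centre of its underside, z up its axis.
- tray: Fixed white plastic tray, 210 (its x) by 250 (y) mm, floor 4 mm thick, rim 8 mm above the bench, 4 mm thick. Origin: centre of underside; +x points roughly away from the robot (within 35 degrees). Grey rings mark the places, all taken to 3 mm, tray x, y in mm: bottles (-30, 0), (45, 70), (45, -70), rings 88 mm across; weight (45, 0), ring 38 mm. Which bottle is where differs each run.
- side_plate: Fixed round flat aluminium plate, 230 mm across, 4 mm thick, on the bench to the left or right of the tray: the side area for the bottles (a bottle counts as on it when it stands on its top with its axis over the plate). Origin: centre of its underside.
- pan (a point): Centre of the upper face of the balance's round steel pan, 120 mm across, 76 mm above the bench, z up. The balance is a fixed cream box, 220 by 190 mm, top 60 mm high, on the other side of the tray from the round plate; the pan's centre lies 20 mm from the box's middle, away from the robot.
- beaker: Bystander: loose glass beaker 60 mm across, 70 mm high, standing on the bench. Origin: centre of its underside.
- dish: Bystander: loose white porcelain dish 70 mm across, 25 mm high, on the bench behind the tray. Origin: centre of its underside.
- tip_box: Bystander: loose closed pipette-tip box of grey plastic with a pale lid dotted with grey, 85 by 120 by 50 mm high, on the bench behind the work. Origin: centre of its underside.
Things that resemble listed ones, but are neither listed nor needed, are in the scene too. Leave any yellow look-alike of the squat_jar alone. Several things have the shape of the weight; the one meant has the colours described above.

How it is judged:
On the way, in this order (a step that is already met when the one before it is completed fails the run):
1. all three bottles stand released on the round plate together, the weight still within 40 mm of its place (horizontal distance between each of tall_bottle, squat_jar, flask and side_plate below 0.113 m and z of each of tall_bottle, squat_jar, flask in the frame of side_plate below 0.012 m and angle between each of tall_bottle, squat_jar, flask's own z axis and vertical below 0.15 rad and contact force between the fingers and tall_bottle below 0.5 N and contact force between the fingers and squat_jar below 0.5 N and contact force between the fingers and flask below 0.5 N and distance of weight from where it was at the start of the episode below 0.04 m), for 0.2 s.
2. the weight stands released in the middle of the balance pan (within 18 mm), the bottles still on the plate (horizontal distance between weight and pan below 0.018 m and z of weight in the frame of pan between -0.004 and 0.006 m and angle between weight's own z axis and vertical below 0.1 rad and contact force between the fingers and weight below 0.5 N and horizontal distance between each of tall_bottle, squat_jar, flask and side_plate below 0.113 m and z of each of tall_bottle, squat_jar, flask in the frame of side_plate below 0.012 m and angle between each of tall_bottle, squat_jar, flask's own z axis and vertical below 0.15 rad and contact force between the fingers and tall_bottle below 0.5 N and contact force between the fingers and squat_jar below 0.5 N and contact force between the fingers and flask below 0.5 N), for 0.2 s.
At the end, for the whole second after the job is handed in: Each of the three bottles stands upright within 15 mm of where it stood at the start; the weight stands upright on the balance pan within 18 mm of its centre; all is released and at rest (distance of each of tall_bottle, squat_jar, flask from where it was at the start of the episode below 0.015 m and angle between each of tall_bottle, squat_jar, flask, weight's own z axis and vertical below 0.1 rad and contact force between the fingers and tall_bottle below 0.5 N and linear speed of each of tall_bottle, squat_jar, flask, weight below 0.02 m/s and contact force between the fingers and squat_jar below 0.5 N and contact force between the fingers and flask below 0.5 N and horizontal distance between weight and pan below 0.018 m and z of weight in the frame of pan between -0.004 and 0.006 m and contact force between the fingers and weight below 0.5 N); the robot touches nothing.
It fails at once if a bottle or the weight is tipped by more than about 40 degrees (angle between any of tall_bottle, squat_jar, flask, weight's own z axis and vertical above 0.7 rad).
It fails at once if the beaker, the dish or the pipette-tip box is moved by more than 20 mm (distance of any of beaker, dish, tip_box from where it was at the start of the episode above 0.02 m).
It also fails if it takes over 141 s, if anything falls off the work surface, if the arm or the gripper's body presses on something with over 40 N, if the wrist force passes 120 N, or if a joint passes its speed limit or range.

### The arm

A 6-joint arm with a two-finger parallel gripper is mounted at the origin on the work surface. World frame = base frame: x ahead of the robot, y to its left, z up, the work surface at z = 0. Lengths are in m, angles in rad, forces in N, time in s.
With the tool pointing down it reaches from about 0.375 to 0.9 m from the base axis. Payload 3.1 kg.
Tool frame: the origin (TCP) lies midway between the tips of the shut fingers; the grasp point (between the pads) lies robot.grip_depth behind it (robot.grip_depth is the distance from the TCP to the grasp point, in m); z points along the fingers, y is the line along which they close (so a half turn about z gives the same grasp; the last joint's range is limited). The gripper opens to 87 mm and grips with 3 to 60 N. Pads are 19 mm wide; open, the fingers measure 117 mm over their backs; the gripper's body (75 mm by 190 mm) begins 51 mm behind the grasp point.
Start: joints at [-1.343, 0.527, 1.433, -0, 1.181, -0.178], TCP at [0.247, -0.574, 0.223] pointing down, gripper open.
Joint ranges: [-3.08, 3.08], [-0.75, 2.2], [0.22, 2.44], [-1.43, 4.57], [0, 2.65], [-2.85, 2.85]. Speed limits (rad/s): [2.79, 2.79, 3.14, 3.14, 3.14, 3.14].

### API

Orientations are given as a unit quaternion [x, y, z, w].
In Python, from rig import robot gives the robot as it stands.
- The arm moves only by the shell command python3 -m creep [OPENING] [FORCE], which reads ROWS from standard input. ROWS is a JSON list of rows, 1 to 20 of them, each an object with the fields x, y, z (the shift in m), rz (a turn about the tool's z in rad); a field left out counts as zero; each row shifts and turns the commanded pose from where the row before left it, along the tool's axes as they then stand; what a row does not reach is not made up. A row lasts 1/12 s, in which the tool goes at most 0.0417 m and 0.125 rad, less where a joint would pass 70% of its speed; a pose out of reach is approached as far as the arm can. OPENING is the finger opening in m, set as the command begins (- or left out keeps the last). The fingers move at their own pace and stop on an object; FORCE is the grip in N (left out, the last holds). Time passes only in rows, so rows that do not move let the fingers close. It prints the time, the measured TCP pose, the force, the opening and the grip force at its end. Input that does not fit is refused with a message, and nothing moves.
- robot.get_obs(): the state, without advancing time (a new reading comes with each control period).
- robot.camera(name): name is "scene" or "top" or "wrist"; returns a dict with "img" (420x560x3 uint8, red, green, blue), "fx", "fy", "cx", "cy" (pixels), "k1" (the pictures are not rectified: a ray, as slopes to the right and down, at radius r is drawn at 1 + k1 r^2 times it, then the intrinsics apply), "xyz" and "attitude" of the camera in the world. Camera axes: x right, y down, z forward; pixel columns grow to the right and rows downward; lengths in m; the calibration is good to about 2 mm. A picture is of the moment at which its call begins. There is no depth.
- robot.hand_in(): hands the job in; it is judged then, once.
The state is a dict: "time": time; "q": joint angles; "joint_velocities": joint speeds; "joint_torque": joint torques, N m; "position": TCP position; "tool_rot": TCP orientation; "ft_force": force on the tool from outside, world axes, zero at the start; "moment": the same for the moment, N m; "grip_width": finger opening in m; "grip_force": force on a finger pad.
Only numpy, scipy, OpenCV 4.12 (cv2) and the standard library are available. Lean on these libraries where they do the work, as an engineer would, in place of code of your own. Each camera call takes 0.05 s, during which the arm holds its last target. There are 200 camera calls.

## Working session

There is one attempt and no reset: what is moved stays moved. The work goes in short steps, Python scripts to look and compute and a shell command to move; the robot and the scene stay as the last step left them, time stands still between calls to the robot, and variables do not carry over. Pictures are saved under pics/ and viewed, at most 14 in all, crops included, and the job is handed in when it is done.

```bash
mkdir -p pics
cat > h.py <<'E'
import numpy as np, cv2, json
from scipy.spatial.transform import Rotation as R
from rig import robot
def snap(name,fn):
    c=robot.camera(name); cv2.imwrite(f'pics/{fn}.png',c['img'][:,:,::-1])
    d={k:(np.asarray(v).tolist()) for k,v in c.items() if k!='img'}
    json.dump(d,open(f'pics/{fn}.json','w')); return c
def load(fn): return json.load(open(f'pics/{fn}.json'))
def rot(c):
    a=np.asarray(c['attitude'],float)
    return R.from_quat(a).as_matrix() if a.size==4 else (a if a.shape==(3,3) else None)
def ray(c,u,v):
    d=np.array([(u-c['cx'])/c['fx'],(v-c['cy'])/c['fy']]); s=d.copy()
    for _ in range(20): s=d/(1+c['k1']*(s@s))
    w=rot(c)@np.array([*s,1]); return np.array(c['xyz']),w/np.linalg.norm(w)
def atz(c,u,v,z):
    o,d=ray(c,u,v); return o+d*(z-o[2])/d[2]
def tri(obs):
    A=np.zeros((3,3));b=np.zeros(3);L=[]
    for c,u,v in obs:
        o,d=ray(c,u,v);P=np.eye(3)-np.outer(d,d);A+=P;b+=P@o;L.append((o,d))
    p=np.linalg.solve(A,b); return p,[np.linalg.norm(np.cross(p-o,d)) for o,d in L]
def proj(c,p):
    q=rot(c).T@(np.array(p)-np.array(c['xyz'])); s=q[:2]/q[2]; s=s*(1+c['k1']*(s@s))
    return s[0]*c['fx']+c['cx'],s[1]*c['fy']+c['cy']
E
python3 - <<'E'
from h import *
print(robot.grip_depth, robot.get_obs())
for n in('top','scene'):
    snap(n,n+'0'); print(load(n+'0'))
    im=cv2.imread(f'pics/{n}0.png'); cv2.imwrite(f'pics/{n}0b.png',cv2.resize(im,(800,600),interpolation=cv2.INTER_CUBIC))
E
```

```text
0.0187 {'time': 0.0, 'q': array([-1.34249811e+00,  5.28462406e-01,  1.43388869e+00, -9.27962320e-06,
        1.18139411e+00, -1.78509702e-01]), 'joint_velocities': array([ 0.00070998, -0.00026654, -0.00265931,  0.00137239, -0.00080882,
        0.00103487]), 'joint_torque': array([-3.84151517e-04, -4.40041316e+01, -1.76595587e+01,  6.32131635e-02,
        5.83287072e-02, -1.60490649e-04]), 'position': array([ 0.24715196, -0.57326612,  0.22157827]), 'tool_rot': array([ 9.79383715e-01,  2.02005892e-01, -3.10796334e-05, -1.07583896e-03]), 'ft_force': array([ 0.65713028, -0.5143637 , -0.17845095]), 'moment': array([ 0.00733645, -0.00908782, -0.00282737]), 'grip_force': 0.0, 'grip_width': 0.08691914811127426}
{'fx': 416.3377611092683, 'fy': 416.3377611092683, 'cx': 281.02048324960583, 'cy': 209.23152076823692, 'k1': 0.008859872911616176, 'xyz': [0.37775826511018396, -0.011220123619635486, 0.893678565051735], 'attitude': [0.7034605361871795, -0.7030756119303041, 0.07293453081156433, -0.07421935159627262]}
{'fx': 451.29172175518477, 'fy': 451.29172175518477, 'cx': 271.46460540580154, 'cy': 209.00310581981176, 'k1': -0.01999441677576024, 'xyz': [0.9053232220714219, 0.448760473911497, 0.7787096020761876], 'attitude': [0.30561416057060065, 0.8934622449528307, -0.31250048005147457, -0.10328916530872458]}
```

View pics/top0b.png

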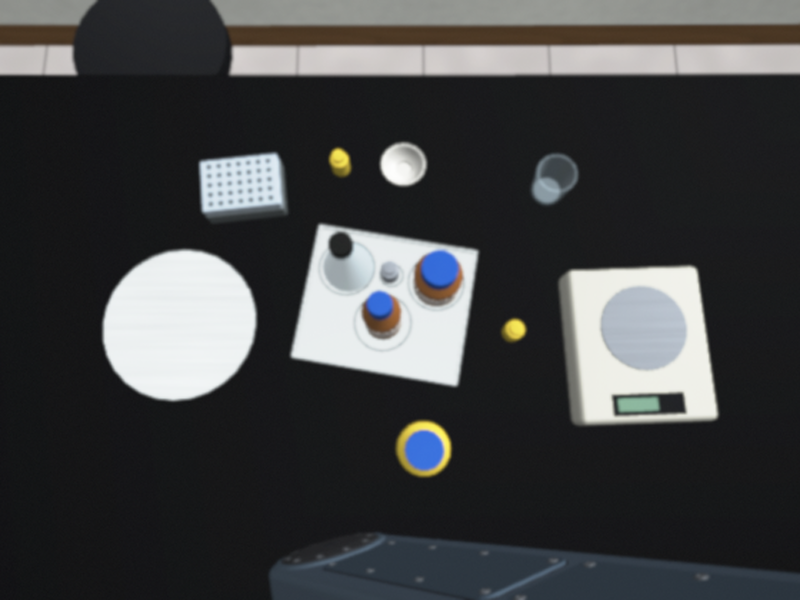

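View pics/scene0b.png

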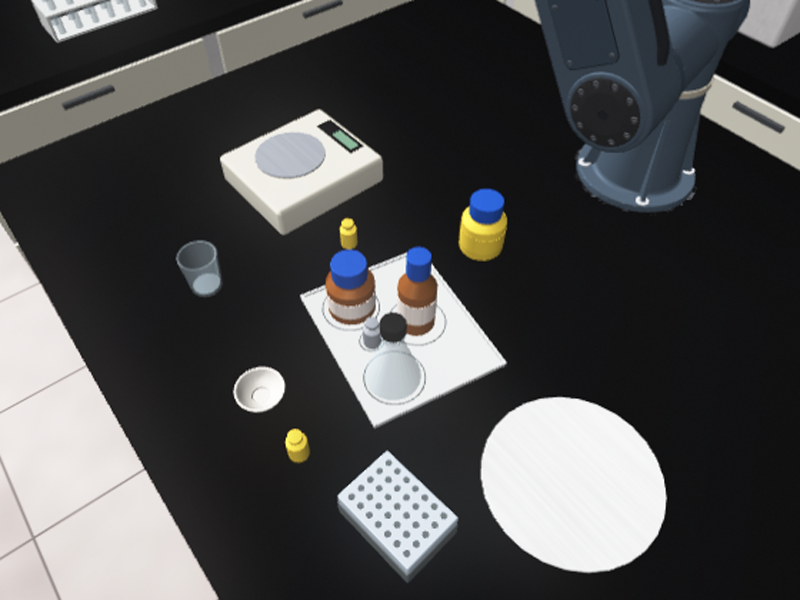

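The top view (800x600) shows the tall bottle's cap at (380,304), the jar cap at (439,269), the stopper at (340,244), the weight at (390,270), the plate at (180,325) and the pan at (644,328). The scene view shows the same things: tall cap (419,258), jar cap (349,265), stopper (393,327), weight (373,330). Next I'll enlarge the tray area.

Run:
```python
from h import *
def crop(fn,x0,y0,w,h,k): 
    im=cv2.imread(f'pics/{fn}.png')[y0:y0+h,x0:x0+w]; cv2.imwrite(f'pics/{fn}c.png',cv2.resize(im,None,fx=k,fy=k,interpolation=cv2.INTER_CUBIC))
crop('top0',200,150,140,125,4.8); crop('scene0',205,165,150,135,4.4)
T=load('top0');S=load('scene0')
f=lambda u,v:((u+.5)*.7-.5,(v+.5)*.7-.5)
for n,a,b in [('tall',(380,304),(419,250)),('jar',(439,268),(349,258)),('flask',(340,243),(393,322)),('weight',(390,267),(373,322)),('plate',(180,325),(574,484)),('pan',(644,328),(290,155))]:
    p,e=tri([(T,*f(*a)),(S,*f(*b))]); print(n,p.round(4),np.round(e,4))
tc=[(318,224),(478,249),(458,386),(291,357)]
sc=[(374,427),(300,297),(418,250),(505,364)]
for a in tc: print('corner top',atz(T,*f(*a),.008).round(4))
for a in sc: print('corner sc',atz(S,*f(*a),.008).round(4))
for n,a in [('beaker',(547,192)),('dish',(403,165)),('yjar',(424,448)),('yw1',(514,330)),('yw2',(340,165)),('box1',(202,160)),('box2',(286,212)),('box3',(205,212))]: print(n,atz(T,*f(*a),.0).round(3))
```

```text
tall [0.5268 0.0175 0.1592] [0. 0.]
jar [ 0.5857 -0.0605  0.1155] [0.0004 0.0004]
flask [0.6143 0.0731 0.1338] [0.0009 0.0009]
weight [0.6014 0.0091 0.055 ] [0.0023 0.0023]
plate [ 0.5266  0.3326 -0.0083] [0.0022 0.0022]
pan [ 0.5095 -0.3456  0.0755] [0.0007 0.0007]
corner top [0.6851 0.1214 0.008 ]
corner top [ 0.6445 -0.1277  0.008 ]
corner top [ 0.4341 -0.0928  0.008 ]
corner top [0.4768 0.1554 0.008 ]
corner sc [0.6822 0.1211 0.008 ]
corner sc [ 0.64   -0.1242  0.008 ]
corner sc [ 0.4357 -0.0887  0.008 ]
corner sc [0.4773 0.1561 0.008 ]
beaker [ 0.741 -0.241  0.   ]
dish [ 0.788 -0.011  0.   ]
yjar [ 0.345 -0.042  0.   ]
yw1 [ 0.519 -0.18   0.   ]
yw2 [0.788 0.09  0.   ]
box1 [0.796 0.313 0.   ]
box2 [0.708 0.174 0.   ]
box3 [0.708 0.302 0.   ]
```

View pics/top0c.png

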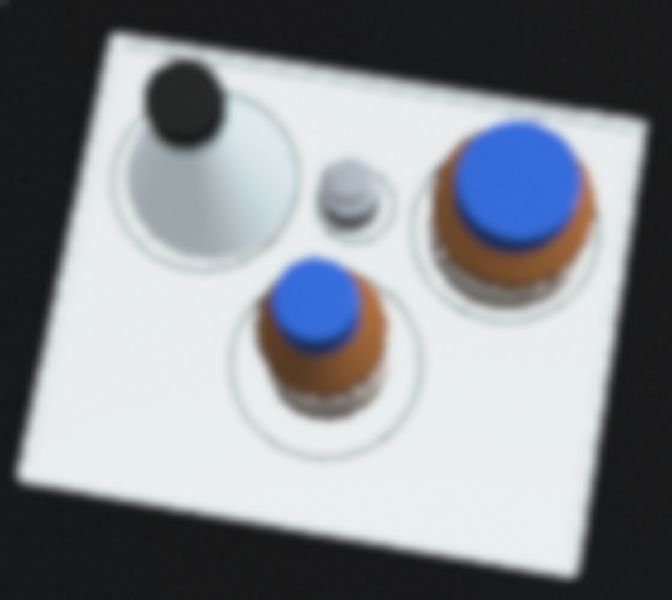

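View pics/scene0c.png

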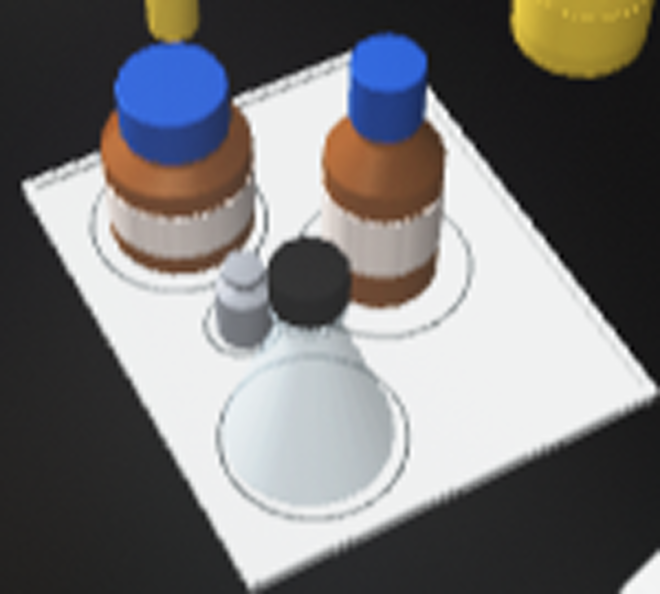

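The crops show these cap-top centres. Top crop: tall (317,300), jar (518,181), stopper (184,98), knob (352,178). Scene crop: tall (389,63), jar (172,85), stopper (310,268), knob (243,268). The rings in the top crop are at (327,363), (506,230), (205,180) and (357,205).

Run:
```python
from h import *
T=load('top0');S=load('scene0')
a_=lambda u,v:((u+.5)/4.8-.5+200,(v+.5)/4.8-.5+150); b_=lambda u,v:((u+.5)/4.4-.5+205,(v+.5)/4.4-.5+165)
for n,a,b in [('tall',(317,300),(389,63)),('jar',(518,181),(172,85)),('flask',(184,98),(310,268)),('weight',(352,178),(243,268)),('ringL',(205,180),(313,437)),('ringW',(357,205),(241,324))]:
    p,e=tri([(T,*a_(*a)),(S,*b_(*b))]); print(n,p.round(4),np.round(e,4))
for n,a in [('ringF',(327,363)),('ringR',(506,230)),('ringL',(205,180)),('ringW',(357,205))]: print(n,atz(T,*a_(*a),.004).round(4))
# ellipse fits of plate & pan
for fn,c,z0 in(('top0',T,0),('scene0',S,0)):
    im=cv2.imread(f'pics/{fn}.png'); g=im.min(2)
    for n,pt,z in(('plate',(126,227) if fn=='top0' else (402,339),.004),):
        m=(g>150).astype(np.uint8); k,l=cv2.connectedComponents(m); mm=(l==l[pt[1],pt[0]]).astype(np.uint8)
        ct=max(cv2.findContours(mm,0,1)[0],key=len); P=np.array([atz(c,*q[0],z)[:2] for q in ct])
        A=np.c_[2*P,np.ones(len(P))]; s=np.linalg.lstsq(A,(P**2).sum(1),rcond=None)[0]; print(fn,n,s[:2].round(4),np.sqrt(s[2]+s[:2]@s[:2]).round(4))
    hsv=cv2.cvtColor(im,cv2.COLOR_BGR2HSV); pt=(451,229) if fn=='top0' else (203,108)
    m=((hsv[:,:,1]>18)&(abs(hsv[:,:,0].astype(int)-115)<20)&(g>100)).astype(np.uint8); k,l=cv2.connectedComponents(m); mm=(l==l[pt[1],pt[0]]).astype(np.uint8)
    ct=max(cv2.findContours(mm,0,1)[0],key=len); P=np.array([atz(c,*q[0],.076)[:2] for q in ct])
    A=np.c_[2*P,np.ones(len(P))]; s=np.linalg.lstsq(A,(P**2).sum(1),rcond=None)[0]; print(fn,'pan',s[:2].round(4),np.sqrt(s[2]+s[:2]@s[:2]).round(4))
o=robot.get_obs(); print(R.from_quat(o['tool_rot']).as_matrix().round(4))
```

```text
tall [0.529  0.0189 0.1508] [0.0009 0.0009]
jar [ 0.5878 -0.0612  0.1063] [0.0004 0.0004]
flask [0.6142 0.0732 0.133 ] [0.0011 0.0011]
weight [0.6025 0.0083 0.0538] [0.0014 0.0014]
ringL [0.6145 0.0762 0.0074] [0.0008 0.0008]
ringW [0.6029 0.0064 0.0071] [0.0006 0.0006]
ringF [0.5305 0.0192 0.004 ]
ringR [ 0.5923 -0.0622  0.004 ]
ringL [0.6159 0.076  0.004 ]
ringW [0.6041 0.006  0.004 ]
top0 plate [0.5294 0.3277] 0.114
top0 pan [ 0.5114 -0.3453] 0.0565
scene0 plate [0.5261 0.328 ] 0.1139
scene0 pan [ 0.3545 -0.2493] 0.7436
[[ 9.184e-01  3.956e-01 -4.000e-04]
 [ 3.956e-01 -9.184e-01  1.800e-03]
 [ 4.000e-04 -1.800e-03 -1.000e+00]]
```

```bash
cat > go.py <<'E'
import sys
from h import *
# required shift in tool axes to TCP target x y z, with tool x along world yaw (deg)
o=robot.get_obs(); M=R.from_quat(o['tool_rot']).as_matrix()
t=np.array(list(map(float,sys.argv[1:4])))
print('t',round(o['time'],1),'pos',o['position'].round(4),'shift',(M.T@(t-o['position'])).round(4),'yaw',round(float(np.arctan2(M[1,0],M[0,0])),4),'tilt',M[2].round(4),'grip',round(o['grip_width'],4),round(o['grip_force'],1),'F',o['ft_force'].round(1),'q6',o['q'][5].round(2))
E
echo '[{"z": -0.02,"rz": 0.102},{"z": -0.01,"rz": 0.102},{"rz": 0.102},{"rz": 0.101},{"x": 0.014,"y": -0.03},{"x": 0.014,"y": -0.03},{"x": 0.014,"y": -0.03},{"x": 0.014,"y": -0.03},{"x": 0.014,"y": -0.03},{"x": 0.014,"y": -0.03},{"x": 0.014,"y": -0.03},{"x": 0.014,"y": -0.03},{"x": 0.014,"y": -0.03},{"x": 0.014,"y": -0.03},{"x": 0.014,"y": -0.03},{"x": 0.014,"y": -0.03},{"x": 0.014,"y": -0.03},{"x": 0.014,"y": -0.03},{"x": 0.014,"y": -0.03},{"x": 0.014,"y": -0.03}]' | python3 -m creep 0.06; python3 go.py .529 .019 .2
```

```text
time: 1.77
position: [0.4715, -0.0923, 0.2523]
tool_rot: [1.0, -0.0, -0.0, -0.0]
ft_force: [0.9, 0.2, -0.1]
grip_width: 0.0601
grip_force: 0.0
t 1.8 pos [ 0.4715 -0.0923  0.2523] shift [ 0.0575 -0.1113  0.0523] yaw -0.0003 tilt [-6.e-04 -3.e-04 -1.e+00] grip 0.0601 0.0 F [ 0.9  0.2 -0.1] q6 1.14
```

```bash
echo '[{"x": 0.0145,"y": -0.028,"z": 0.013},{"x": 0.0145,"y": -0.028,"z": 0.013},{"x": 0.0145,"y": -0.028,"z": 0.013},{"x": 0.014,"y": -0.0273,"z": 0.013},{},{}]' | python3 -m creep; python3 go.py .529 .019 .117
python3 - <<'E'
from h import *
c=snap('wrist','w1'); print(load('w1'))
for n,p in [('tall',(.529,.019,.149)),('jar',(.59,-.0615,.104)),('flask',(.6147,.0745,.131)),('weight',(.603,.007,.053))]: print(n,np.round(proj(c,p),1))
E
```

```text
time: 2.27
position: [0.5284, 0.0188, 0.1993]
tool_rot: [1.0, 0.002, -0.001, -0.0]
ft_force: [0.1, -0.5, 0.6]
grip_width: 0.0602
grip_force: 0.0
t 2.3 pos [0.5284 0.0188 0.1993] shift [ 0.0009 -0.0002  0.0823] yaw 0.0032 tilt [-2.9e-03 -3.0e-04 -1.0e+00] grip 0.0602 0.0 F [ 0.1 -0.5  0.6] q6 1.39
{'fx': 335.57635193666493, 'fy': 335.57635193666493, 'cx': 278.0017985284248, 'cy': 209.99110025996126, 'k1': -0.06611328874485387, 'xyz': [0.606007048343262, 0.019436529768107974, 0.3618888390460991], 'attitude': [0.7006815024482187, -0.6989679042644281, -0.10108452022173635, 0.10134703106969273]}
tall [278.4 230.1]
jar [384.7 134.1]
flask [194.6  98.1]
weight [292.  114.9]
```

View pics/w1.png

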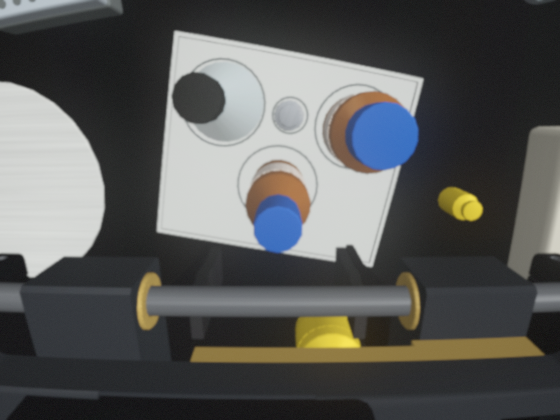

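The wrist view puts the tall cap at (278,226), the jar cap at (383,135), the stopper at (199,98) and the weight at (289,114). All lie within 3 mm of the predictions. I'll grasp the tall bottle.

```bash
echo '[{"x": 0.0015,"z": 0.012},{"z": 0.014},{"z": 0.014},{"z": 0.014},{"z": 0.014},{"z": 0.014},{},{}]' | python3 -m creep && python3 go.py .53 .019 .117 && echo '[{},{},{},{},{},{},{},{}]' | python3 -m creep 0.02 20 && python3 go.py .478 .283 .180
```

```text
time: 2.98
position: [0.5299, 0.0161, 0.1187]
tool_rot: [1.0, -0.001, -0.001, 0.0]
ft_force: [0.4, -0.5, -0.4]
grip_width: 0.0598
grip_force: 0.0
t 3.0 pos [0.5299 0.0161 0.1187] shift [ 0.0001 -0.0029  0.0017] yaw -0.002 tilt [-0.001  0.    -1.   ] grip 0.0598 0.0 F [ 0.4 -0.5 -0.4] q6 1.39
time: 3.65
position: [0.5308, 0.0175, 0.119]
tool_rot: [1.0, -0.0, 0.0, -0.0]
ft_force: [-0.3, 1.9, 4.5]
grip_width: 0.0333
grip_force: 20.0
t 3.6 pos [0.5308 0.0175 0.119 ] shift [-0.0528 -0.2655 -0.061 ] yaw -0.0002 tilt [ 1.e-03 -3.e-04 -1.e+00] grip 0.0333 20.0 F [-0.3  1.9  4.5] q6 1.39
```

```bash
echo '[{"z": -0.01},{"z": -0.02},{"z": -0.02},{"z": -0.01},{"x": -0.004,"y": -0.02},{"x": -0.004,"y": -0.02},{"x": -0.004,"y": -0.02},{"x": -0.004,"y": -0.02},{"x": -0.004,"y": -0.02},{"x": -0.004,"y": -0.02},{"x": -0.004,"y": -0.02},{"x": -0.004,"y": -0.02},{"x": -0.004,"y": -0.02},{"x": -0.004,"y": -0.02},{"x": -0.004,"y": -0.02},{"x": -0.004,"y": -0.02},{"x": -0.004,"y": -0.02},{"y": -0.006},{},{}]' | python3 -m creep && python3 go.py .478 .283 .120
```

```text
time: 5.32
position: [0.4782, 0.2828, 0.1782]
tool_rot: [1.0, 0.0, -0.0, 0.001]
ft_force: [-0.9, 0.9, -2.8]
grip_width: 0.0335
grip_force: 20.0
t 5.3 pos [0.4782 0.2828 0.1782] shift [-0.0002 -0.0002  0.0582] yaw 0.0008 tilt [-6.0e-04  1.2e-03 -1.0e+00] grip 0.0335 20.0 F [-0.9  0.9 -2.8] q6 1.9
```

```bash
echo '[{"z": 0.015},{"z": 0.015},{"z": 0.015},{"z": 0.009},{"z": 0.004},{},{},{}]' | python3 -m creep && echo '[{"z": 0.001},{},{}]' | python3 -m creep
```

```text
time: 5.98
position: [0.4792, 0.2832, 0.1212]
tool_rot: [1.0, -0.0, 0.001, -0.0]
ft_force: [0.7, 0.6, -3.3]
grip_width: 0.0334
grip_force: 20.0
time: 6.23
position: [0.4786, 0.2834, 0.1199]
tool_rot: [1.0, -0.0, 0.0, -0.0]
ft_force: [1.1, 0.2, -2.3]
grip_width: 0.0333
grip_force: 20.0
```

```bash
echo '[{"z": 0.001},{"z": 0.0005},{},{}]' | python3 -m creep
```

```text
time: 6.57
position: [0.479, 0.2836, 0.1189]
tool_rot: [1.0, -0.0, 0.001, -0.0]
ft_force: [-1.0, 1.4, 5.7]
grip_width: 0.0334
grip_force: 20.0
```

```bash
echo '[{},{},{},{},{"z": -0.02},{"z": -0.03},{"z": -0.03},{"z": -0.01},{"x": 0.015,"y": 0.023},{"x": 0.015,"y": 0.023},{"x": 0.015,"y": 0.023},{"x": 0.015,"y": 0.023},{"x": 0.015,"y": 0.023},{"x": 0.015,"y": 0.023},{"x": 0.015,"y": 0.023},{"x": 0.015,"y": 0.023},{"x": 0.015,"y": 0.023},{"y": 0.003},{},{}]' | python3 -m creep 0.06 && python3 go.py .6147 .0735 .105
```

```text
time: 8.23
position: [0.6124, 0.0735, 0.2071]
tool_rot: [1.0, -0.0, -0.001, -0.0]
ft_force: [-0.5, 0.8, -0.3]
grip_width: 0.0599
grip_force: 0.0
t 8.2 pos [0.6124 0.0735 0.2071] shift [2.600e-03 1.000e-04 1.021e-01] yaw -0.0009 tilt [-2.5e-03 -7.0e-04 -1.0e+00] grip 0.0599 0.0 F [-0.5  0.8 -0.3] q6 1.51
```

```bash
echo '[{"x": 0.0025,"z": 0.012},{"z": 0.02},{"z": 0.02},{"z": 0.02},{"z": 0.02},{"z": 0.01},{},{}]' | python3 -m creep && echo '[{},{},{},{},{},{},{},{}]' | python3 -m creep 0.02 20 && python3 go.py .478 .378 .165
```

```text
time: 8.9
position: [0.6153, 0.0741, 0.1055]
tool_rot: [1.0, 0.0, -0.001, -0.0]
ft_force: [1.0, -0.1, 0.2]
grip_width: 0.0604
grip_force: 0.0
time: 9.57
position: [0.6163, 0.0733, 0.1067]
tool_rot: [1.0, -0.0, 0.001, -0.0]
ft_force: [-0.2, 1.2, 4.2]
grip_width: 0.0333
grip_force: 20.0
t 9.6 pos [0.6163 0.0733 0.1067] shift [-0.1384 -0.3046 -0.0584] yaw -0.0003 tilt [ 1.1e-03 -1.0e-04 -1.0e+00] grip 0.0333 20.0 F [-0.2  1.2  4.2] q6 1.51
```

```bash
echo '[{"z": -0.01},{"z": -0.02},{"z": -0.02},{"z": -0.01},{"y": -0.0254},{"y": -0.0254},{"y": -0.0254},{"y": -0.0254},{"y": -0.0254},{"y": -0.0254},{"y": -0.0254},{"y": -0.0254},{"y": -0.0254},{"y": -0.0254},{"y": -0.0254},{"y": -0.0254},{}]' | python3 -m creep && echo '[{"x": -0.02},{"x": -0.025},{"x": -0.025},{"x": -0.025},{"x": -0.025},{"x": -0.018},{},{},{"z": 0.02},{"z": 0.02},{"z": 0.015},{"z": 0.003},{"z": 0.002},{},{}]' | python3 -m creep && python3 go.py .478 .378 .106
```

```text
time: 10.98
position: [0.6148, 0.3833, 0.1653]
tool_rot: [1.0, 0.002, -0.0, -0.002]
ft_force: [-0.0, 0.5, -3.0]
grip_width: 0.0335
grip_force: 20.0
time: 12.23
position: [0.479, 0.3781, 0.1068]
tool_rot: [1.0, -0.0, 0.001, -0.0]
ft_force: [-0.4, -1.7, -1.5]
grip_width: 0.0331
grip_force: 20.0
t 12.2 pos [0.479  0.3781 0.1068] shift [-0.001   0.0001  0.0008] yaw -0.0007 tilt [ 1.3e-03 -5.0e-04 -1.0e+00] grip 0.0331 20.0 F [-0.4 -1.7 -1.5] q6 2.06
```

```bash
echo '[{"z": 0.001},{},{}]' | python3 -m creep
```

```text
time: 12.48
position: [0.4796, 0.3783, 0.1066]
tool_rot: [1.0, 0.0, 0.002, -0.0]
ft_force: [2.0, -2.2, 4.7]
grip_width: 0.0334
grip_force: 20.0
```

```bash
echo '[{},{},{},{},{"z": -0.02},{"z": -0.03},{"z": -0.03},{"z": -0.02}]' | python3 -m creep 0.06 && echo '[{"x": 0.0074,"y": 0.0293},{"x": 0.0074,"y": 0.0293},{"x": 0.0074,"y": 0.0293},{"x": 0.0074,"y": 0.0293},{"x": 0.0074,"y": 0.0293},{"x": 0.0074,"y": 0.0293},{"x": 0.0074,"y": 0.0293},{"x": 0.0074,"y": 0.0293},{"x": 0.0074,"y": 0.0293},{"x": 0.0074,"y": 0.0293},{"x": 0.0074,"y": 0.0293},{"x": 0.0074,"y": 0.0293},{"x": 0.0074,"y": 0.0293},{"x": 0.0074,"y": 0.0293},{"x": 0.0074,"y": 0.0293},{},{}]' | python3 -m creep 0.078 && python3 go.py .59 -.0615 .079
python3 - <<'E'
from h import *
c=snap('scene','s2')
im=cv2.imread('pics/s2.png'); cv2.imwrite('pics/s2b.png',cv2.resize(im,(800,600)))
E
```

```text
time: 13.15
position: [0.4785, 0.3788, 0.2073]
tool_rot: [1.0, -0.0, 0.001, -0.001]
ft_force: [0.3, -0.2, -0.8]
grip_width: 0.0599
grip_force: 0.0
time: 14.57
position: [0.589, -0.0628, 0.2046]
tool_rot: [1.0, -0.002, -0.0, -0.0]
ft_force: [-0.5, 0.5, 0.6]
grip_width: 0.078
grip_force: 0.0
t 14.6 pos [ 0.589  -0.0628  0.2046] shift [ 0.001  -0.0012  0.1256] yaw -0.0033 tilt [-5.e-04 -7.e-04 -1.e+00] grip 0.078 0.0 F [-0.5  0.5  0.6] q6 1.28
```

View pics/s2b.png

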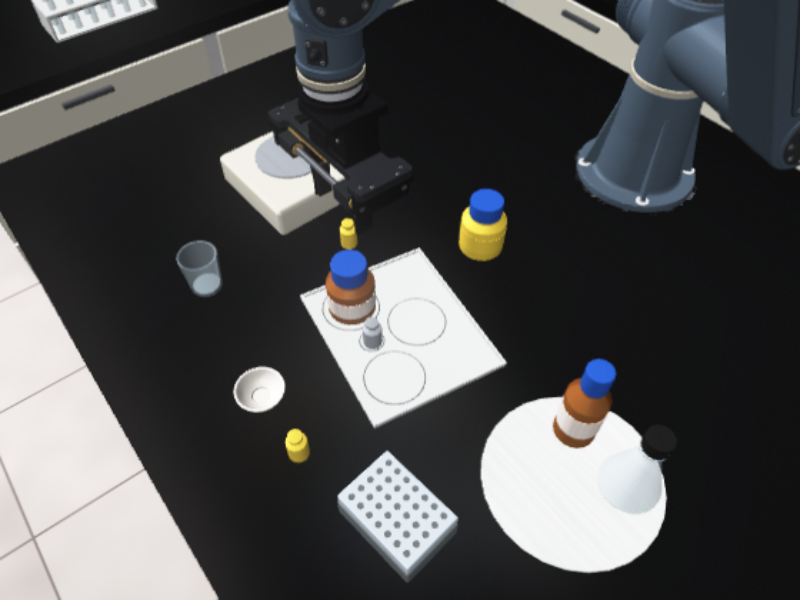

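Tall bottle (580,405) and flask (635,475) stand upright on the plate, and the jar (350,290) and weight (372,332) are undisturbed. The jar is next.

```bash
echo '[{"x": 0.001,"y": -0.001,"z": 0.015},{"z": 0.02},{"z": 0.02},{"z": 0.02},{"z": 0.02},{"z": 0.02},{"z": 0.01},{},{}]' | python3 -m creep && echo '[{},{},{},{},{},{},{}]' | python3 -m creep 0.04 25 && python3 go.py .588 .328 .160
```

```text
time: 15.37
position: [0.5896, -0.0593, 0.0799]
tool_rot: [1.0, 0.001, -0.001, -0.0]
ft_force: [0.8, 0.1, -0.2]
grip_width: 0.0781
grip_force: 0.0
time: 15.95
position: [0.5904, -0.061, 0.0807]
tool_rot: [1.0, -0.0, 0.001, 0.0]
ft_force: [-1.4, -1.8, 3.1]
grip_width: 0.0512
grip_force: 25.0
t 15.9 pos [ 0.5904 -0.061   0.0807] shift [-0.0025 -0.3889 -0.0796] yaw -0.0003 tilt [ 1.4e-03  8.0e-04 -1.0e+00] grip 0.0512 25.0 F [-1.4 -1.8  3.1] q6 1.28
```

```bash
echo '[{"z": -0.01},{"z": -0.02},{"z": -0.02},{"z": -0.02},{"z": -0.01},{}]' | python3 -m creep && echo '[{"y": -0.0243},{"y": -0.0243},{"y": -0.0243},{"y": -0.0243},{"y": -0.0243},{"y": -0.0243},{"y": -0.0243},{"y": -0.0243},{"y": -0.0243},{"y": -0.0243},{"y": -0.0243},{"y": -0.0243},{"y": -0.0243},{"y": -0.0243},{"y": -0.0243},{"y": -0.0243},{},{}]' | python3 -m creep && echo '[{"z": 0.02},{"z": 0.02},{"z": 0.02},{"z": 0.015},{"z": 0.003},{"z": 0.002},{},{}]' | python3 -m creep && python3 go.py .588 .328 .0805
```

```text
time: 16.45
position: [0.5912, -0.0606, 0.1624]
tool_rot: [1.0, -0.0, 0.002, 0.0]
ft_force: [-0.0, 0.0, -4.3]
grip_width: 0.0514
grip_force: 25.0
time: 17.95
position: [0.5883, 0.3293, 0.1579]
tool_rot: [1.0, 0.001, -0.002, 0.001]
ft_force: [-0.4, -0.1, -3.5]
grip_width: 0.0516
grip_force: 25.0
time: 18.62
position: [0.5899, 0.3271, 0.0797]
tool_rot: [1.0, -0.001, -0.0, 0.0]
ft_force: [-0.1, 0.1, -3.2]
grip_width: 0.0518
grip_force: 25.0
t 18.6 pos [0.5899 0.3271 0.0797] shift [-0.0019 -0.0009 -0.0008] yaw -0.0015 tilt [-9.e-04  5.e-04 -1.e+00] grip 0.0518 25.0 F [-0.1  0.1 -3.2] q6 1.91
```

```bash
echo '[{"z": 0.001},{},{}]' | python3 -m creep
```

```text
time: 18.87
position: [0.5902, 0.3276, 0.0795]
tool_rot: [1.0, -0.0, 0.0, 0.001]
ft_force: [-1.6, -2.5, 0.9]
grip_width: 0.051
grip_force: 25.0
```

```bash
echo '[{"z": 0.0005},{}]' | python3 -m creep && echo '[{},{},{},{},{"z": -0.02},{"z": -0.03},{"z": -0.03},{"z": -0.02}]' | python3 -m creep 0.078 && echo '[{"x": 0.001,"y": 0.0246},{"x": 0.001,"y": 0.0246},{"x": 0.001,"y": 0.0246},{"x": 0.001,"y": 0.0246},{"x": 0.001,"y": 0.0246},{"x": 0.001,"y": 0.0246},{"x": 0.001,"y": 0.0246},{"x": 0.001,"y": 0.0246},{"x": 0.001,"y": 0.0246},{"x": 0.001,"y": 0.0246},{"x": 0.001,"y": 0.0246},{"x": 0.001,"y": 0.0246},{"x": 0.001,"y": 0.0246},{},{}]' | python3 -m creep 0.055 && python3 go.py .603 .008 .014
python3 - <<'E'
from h import *
c=snap('scene','s3'); W=snap('wrist','w3')
im=cv2.imread('pics/s3.png'); b=cv2.imread('pics/w3.png'); cv2.imwrite('pics/s3b.png',np.hstack([cv2.resize(x,(400,300),interpolation=cv2.INTER_AREA) for x in (im,b)]))
print(proj(W,(.603,.008,.053)))
E
```

```text
time: 19.03
position: [0.5903, 0.3277, 0.0795]
tool_rot: [1.0, 0.0, 0.0, 0.001]
ft_force: [-2.0, -3.4, 5.0]
grip_width: 0.0514
grip_force: 25.0
time: 19.7
position: [0.5911, 0.3292, 0.1811]
tool_rot: [1.0, -0.0, 0.002, -0.001]
ft_force: [1.5, 1.2, 0.6]
grip_width: 0.0775
grip_force: 0.0
time: 20.95
position: [0.6033, 0.0075, 0.1784]
tool_rot: [1.0, -0.001, 0.0, -0.0]
ft_force: [0.3, 0.7, 0.7]
grip_width: 0.0549
grip_force: 0.0
t 20.9 pos [0.6033 0.0075 0.1784] shift [-0.0003 -0.0004  0.1644] yaw -0.0029 tilt [ 4.e-04 -5.e-04 -1.e+00] grip 0.0549 0.0 F [0.3 0.7 0.7] q6 1.4
(np.float64(279.30876508489956), np.float64(202.32012102582942))
```

View pics/s3b.png

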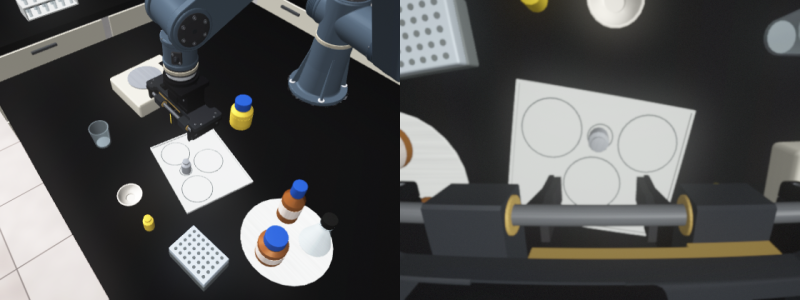

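All three bottles stand on the plate. In the wrist frame the weight is at about (278,199), against a predicted (279,202), so the aim is good.

```bash
echo '[{"x": 0.001,"z": 0.015},{"z": 0.025},{"z": 0.025},{"z": 0.025},{"z": 0.025},{"z": 0.02},{"z": 0.015},{"z": 0.012},{},{}]' | python3 -m creep && echo '[{},{},{},{},{},{},{},{}]' | python3 -m creep 0.015 20 && python3 go.py .5105 -.3455 .15
```

```text
time: 21.88
position: [0.6037, 0.0095, 0.0162]
tool_rot: [1.0, 0.0, -0.0, -0.0]
ft_force: [0.1, -0.5, 0.7]
grip_width: 0.055
grip_force: 0.0
time: 22.55
position: [0.6043, 0.0085, 0.0172]
tool_rot: [1.0, -0.0, 0.0, 0.0]
ft_force: [-0.4, 0.9, 5.0]
grip_width: 0.0273
grip_force: 20.0
t 22.6 pos [0.6043 0.0085 0.0172] shift [-0.0936  0.354  -0.1329] yaw -0.0003 tilt [ 9.e-04  1.e-04 -1.e+00] grip 0.0273 20.0 F [-0.4  0.9  5. ] q6 1.4
```

```bash
echo '[{"z": -0.013},{"z": -0.03},{"z": -0.03},{"z": -0.03},{"z": -0.03},{"x": -0.0067,"y": 0.0253},{"x": -0.0067,"y": 0.0253},{"x": -0.0067,"y": 0.0253},{"x": -0.0067,"y": 0.0253},{"x": -0.0067,"y": 0.0253},{"x": -0.0067,"y": 0.0253},{"x": -0.0067,"y": 0.0253},{"x": -0.0067,"y": 0.0253},{"x": -0.0067,"y": 0.0253},{"x": -0.0067,"y": 0.0253},{"x": -0.0067,"y": 0.0253},{"x": -0.0067,"y": 0.0253},{"x": -0.0067,"y": 0.0253},{"x": -0.0067,"y": 0.0253},{}]' | python3 -m creep && echo '[{"z": 0.015},{"z": 0.02},{"z": 0.015},{"z": 0.008},{},{}]' | python3 -m creep && python3 go.py .5105 -.3455 .0885
```

```text
time: 24.22
position: [0.509, -0.3511, 0.1499]
tool_rot: [1.0, -0.002, 0.0, 0.002]
ft_force: [0.7, -1.3, -2.0]
grip_width: 0.0276
grip_force: 20.0
time: 24.72
position: [0.5101, -0.3452, 0.0916]
tool_rot: [1.0, 0.0, -0.0, -0.0]
ft_force: [-0.4, 0.3, -2.4]
grip_width: 0.0271
grip_force: 20.0
t 24.7 pos [ 0.5101 -0.3452  0.0916] shift [0.0004 0.0003 0.0031] yaw 0.0002 tilt [-4.e-04 -4.e-04 -1.e+00] grip 0.0271 20.0 F [-0.4  0.3 -2.4] q6 0.79
```

```bash
echo '[{"z": 0.002},{},{}]' | python3 -m creep;  echo '[{"z": 0.001},{},{}]' | python3 -m creep
```

```text
time: 24.97
position: [0.5104, -0.3457, 0.0902]
tool_rot: [1.0, -0.0, 0.0, 0.0]
ft_force: [-0.4, -0.1, -0.6]
grip_width: 0.0271
grip_force: 20.0
time: 25.22
position: [0.5104, -0.3458, 0.089]
tool_rot: [1.0, -0.0, 0.0, 0.0]
ft_force: [0.1, 0.2, -0.3]
grip_width: 0.0268
grip_force: 20.0
```

```bash
echo '[{"z": 0.0007},{},{}]' | python3 -m creep
```

```text
time: 25.47
position: [0.5104, -0.3459, 0.0889]
tool_rot: [1.0, -0.0, 0.0, 0.0]
ft_force: [-1.2, 0.4, 5.3]
grip_width: 0.0273
grip_force: 20.0
```

```bash
echo '[{},{},{},{},{},{"z": -0.02},{"z": -0.03},{"z": -0.04},{"z": -0.03},{}]' | python3 -m creep 0.055 && python3 go.py .588 .328 .2
python3 - <<'E'
from h import *
W=snap('wrist','w4'); a=cv2.imread('pics/w4.png'); S=snap('scene','s4'); b=cv2.imread('pics/s4.png')
cv2.imwrite('pics/w4b.png',np.hstack([cv2.resize(x,(400,300),interpolation=cv2.INTER_AREA) for x in (a,b)]))
print(np.array(proj(W,(.5105,-.3455,.125)))/1.4, np.array(proj(W,(.5105,-.3455,.076)))/1.4)
E
```

```text
time: 26.3
position: [0.5134, -0.3487, 0.2149]
tool_rot: [1.0, -0.0, 0.005, 0.005]
ft_force: [1.2, -0.7, 0.3]
grip_width: 0.0547
grip_force: 0.0
t 26.3 pos [ 0.5134 -0.3487  0.2149] shift [ 0.0744 -0.6768  0.009 ] yaw 0.0 tilt [ 0.0102  0.0099 -0.9999] grip 0.0547 0.0 F [ 1.2 -0.7  0.3] q6 0.79
[195.2842307  156.22039376] [195.39961875 145.10138478]
```

View pics/w4b.png

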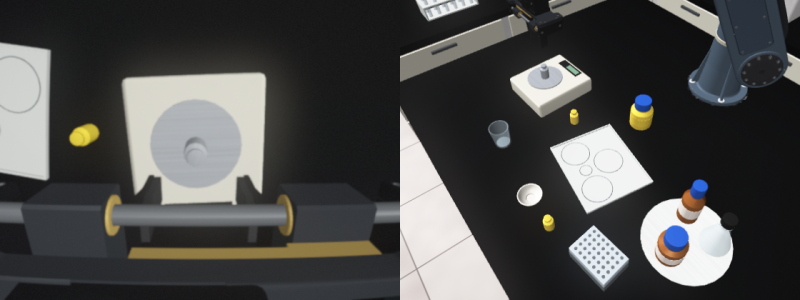

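The weight stands upright in the middle of the pan (wrist view: base about (195,147), pan centre (196,144)). Next I'll return the jar.

```bash
echo '[{"x": 0.004,"y": -0.0337},{"x": 0.004,"y": -0.0337},{"x": 0.004,"y": -0.0337},{"x": 0.004,"y": -0.0337},{"x": 0.004,"y": -0.0337},{"x": 0.004,"y": -0.0337},{"x": 0.004,"y": -0.0337},{"x": 0.004,"y": -0.0337},{"x": 0.004,"y": -0.0337},{"x": 0.004,"y": -0.0337},{"x": 0.004,"y": -0.0337},{"x": 0.004,"y": -0.0337},{"x": 0.004,"y": -0.0337},{"x": 0.004,"y": -0.0337},{"x": 0.004,"y": -0.0337},{"x": 0.004,"y": -0.0337},{"x": 0.004,"y": -0.0337},{"x": 0.004,"y": -0.0337},{"x": 0.004,"y": -0.0337},{"x": 0.0035,"y": -0.0337}]' | python3 -m creep 0.078 && echo '[{},{},{}]' | python3 -m creep && python3 go.py .590 .328 .0800
```

```text
time: 28.07
position: [0.5883, 0.3296, 0.2051]
tool_rot: [1.0, -0.0, -0.002, 0.001]
ft_force: [1.0, -0.1, 0.4]
grip_width: 0.0783
grip_force: 0.0
time: 28.32
position: [0.5884, 0.3277, 0.2057]
tool_rot: [1.0, 0.0, -0.002, 0.001]
ft_force: [-0.9, 0.2, 0.2]
grip_width: 0.0778
grip_force: 0.0
t 28.3 pos [0.5884 0.3277 0.2057] shift [ 0.0021 -0.0005  0.1256] yaw 0.0004 tilt [-0.004  0.002 -1.   ] grip 0.0778 0.0 F [-0.9  0.2  0.2] q6 1.91
```

```bash
echo '[{"x": 0.0015,"z": 0.015},{"z": 0.02},{"z": 0.02},{"z": 0.02},{"z": 0.02},{"z": 0.02},{"z": 0.0105},{},{}]' | python3 -m creep && python3 go.py .590 .328 .0800 && echo '[{},{},{},{},{},{},{}]' | python3 -m creep 0.04 25 && echo '[{"z": -0.01},{"z": -0.02},{"z": -0.02},{"z": -0.01},{},{}]' | python3 -m creep && python3 go.py .590 -.061 .14
```

```text
time: 29.07
position: [0.591, 0.3272, 0.0818]
tool_rot: [1.0, -0.001, -0.001, 0.0]
ft_force: [0.0, 0.0, -0.4]
grip_width: 0.0781
grip_force: 0.0
t 29.1 pos [0.591  0.3272 0.0818] shift [-0.001  -0.0008  0.0018] yaw -0.0015 tilt [-1.7e-03  7.0e-04 -1.0e+00] grip 0.0781 0.0 F [ 0.   0.  -0.4] q6 1.91
time: 29.65
position: [0.5916, 0.3283, 0.0831]
tool_rot: [1.0, 0.0, 0.001, 0.0]
ft_force: [-0.6, -1.2, 3.1]
grip_width: 0.0518
grip_force: 25.0
time: 30.15
position: [0.591, 0.3284, 0.1425]
tool_rot: [1.0, -0.0, 0.0, -0.0]
ft_force: [0.1, 0.0, -3.6]
grip_width: 0.0517
grip_force: 25.0
t 30.1 pos [0.591  0.3284 0.1425] shift [-0.001   0.3894  0.0024] yaw -0.0001 tilt [ 3.e-04 -2.e-04 -1.e+00] grip 0.0517 25.0 F [ 0.1  0.  -3.6] q6 1.91
```

```bash
echo '[{"y": 0.0243},{"y": 0.0243},{"y": 0.0243},{"y": 0.0243},{"y": 0.0243},{"y": 0.0243},{"y": 0.0243},{"y": 0.0243},{"y": 0.0243},{"y": 0.0243},{"y": 0.0243},{"y": 0.0243},{"y": 0.0243},{"y": 0.0243},{"y": 0.0243},{"y": 0.0243},{},{}]' | python3 -m creep && python3 go.py .591 -.061 .14 && echo '[{"z": 0.02},{"z": 0.02},{"z": 0.013},{"z": 0.005},{},{}]' | python3 -m creep && python3 go.py .591 -.061 .082
```

```text
time: 31.65
position: [0.5901, -0.0615, 0.1409]
tool_rot: [1.0, -0.002, -0.001, -0.001]
ft_force: [-0.2, -0.1, -3.8]
grip_width: 0.0515
grip_force: 25.0
t 31.6 pos [ 0.5901 -0.0615  0.1409] shift [ 0.0009 -0.0005  0.0009] yaw -0.0032 tilt [-0.0027 -0.0012 -1.    ] grip 0.0515 25.0 F [-0.2 -0.1 -3.8] q6 1.28
time: 32.15
position: [0.5908, -0.0593, 0.0839]
tool_rot: [1.0, 0.0, -0.0, -0.0]
ft_force: [0.6, 0.3, -2.2]
grip_width: 0.0512
grip_force: 25.0
t 32.1 pos [ 0.5908 -0.0593  0.0839] shift [0.0002 0.0017 0.0019] yaw 0.0008 tilt [-1.e-03 -7.e-04 -1.e+00] grip 0.0512 25.0 F [ 0.6  0.3 -2.2] q6 1.28
```

```bash
echo '[{"y": 0.001,"z": 0.0012},{},{}]' | python3 -m creep; echo '[{"z": 0.0008},{},{}]' | python3 -m creep
```

```text
time: 32.4
position: [0.5912, -0.0612, 0.0831]
tool_rot: [1.0, 0.0, 0.0, -0.0]
ft_force: [0.7, 0.5, -3.4]
grip_width: 0.0514
grip_force: 25.0
time: 32.65
position: [0.5914, -0.0613, 0.0827]
tool_rot: [1.0, -0.0, 0.0, -0.0]
ft_force: [-0.7, 0.5, -0.0]
grip_width: 0.0515
grip_force: 25.0
```

```bash
echo '[{"z": 0.0007},{},{}]' | python3 -m creep && echo '[{},{},{},{},{},{"z": -0.02},{"z": -0.03},{"z": -0.04},{"z": -0.03},{}]' | python3 -m creep 0.078 && python3 go.py .4795 .3783 .2
```

```text
time: 32.9
position: [0.5914, -0.0614, 0.0827]
tool_rot: [1.0, -0.0, 0.0, -0.0]
ft_force: [-1.3, 0.7, 5.6]
grip_width: 0.0519
grip_force: 25.0
time: 33.73
position: [0.5956, -0.0626, 0.2084]
tool_rot: [1.0, 0.0, 0.007, 0.002]
ft_force: [1.0, -0.1, 0.8]
grip_width: 0.0779
grip_force: 0.0
t 33.7 pos [ 0.5956 -0.0626  0.2084] shift [-0.1162 -0.4409  0.0051] yaw 0.0001 tilt [ 0.0135  0.004  -0.9999] grip 0.0779 0.0 F [ 1.  -0.1  0.8] q6 1.28
```

```bash
echo '[{"x": -0.0074,"y": -0.0293},{"x": -0.0074,"y": -0.0293},{"x": -0.0074,"y": -0.0293},{"x": -0.0074,"y": -0.0293},{"x": -0.0074,"y": -0.0293},{"x": -0.0074,"y": -0.0293},{"x": -0.0074,"y": -0.0293},{"x": -0.0074,"y": -0.0293},{"x": -0.0074,"y": -0.0293},{"x": -0.0074,"y": -0.0293},{"x": -0.0074,"y": -0.0293},{"x": -0.0074,"y": -0.0293},{"x": -0.0074,"y": -0.0293},{"x": -0.0074,"y": -0.0293},{"x": -0.0074,"y": -0.0293},{},{},{}]' | python3 -m creep 0.06 && python3 go.py .4795 .3783 .1066
```

```text
time: 35.23
position: [0.4799, 0.3776, 0.201]
tool_rot: [1.0, 0.0, -0.0, 0.001]
ft_force: [0.3, -0.9, -0.3]
grip_width: 0.0597
grip_force: 0.0
t 35.2 pos [0.4799 0.3776 0.201 ] shift [-0.0003 -0.0008  0.0944] yaw 0.0003 tilt [-8.0e-04  1.1e-03 -1.0e+00] grip 0.0597 0.0 F [ 0.3 -0.9 -0.3] q6 2.05
```

```bash
echo '[{"y": -0.0006,"z": 0.015},{"z": 0.02},{"z": 0.02},{"z": 0.02},{"z": 0.0194},{},{}]' | python3 -m creep && python3 go.py .4795 .3783 .1066 && echo '[{},{},{},{},{},{},{}]' | python3 -m creep 0.02 20 && echo '[{"z": -0.01},{"z": -0.02},{"z": -0.02},{"z": -0.01},{},{}]' | python3 -m creep && python3 go.py .6155 .0735 .166
```

```text
time: 35.82
position: [0.48, 0.377, 0.1063]
tool_rot: [1.0, -0.001, -0.001, 0.001]
ft_force: [0.6, 0.2, 1.0]
grip_width: 0.0601
grip_force: 0.0
t 35.8 pos [0.48   0.377  0.1063] shift [-0.0005 -0.0013 -0.0003] yaw -0.0021 tilt [-0.0027  0.0017 -1.    ] grip 0.0601 0.0 F [0.6 0.2 1. ] q6 2.06
time: 36.4
position: [0.4806, 0.3787, 0.108]
tool_rot: [1.0, 0.0, 0.001, -0.0]
ft_force: [-0.9, -1.3, 4.2]
grip_width: 0.0336
grip_force: 20.0
time: 36.9
position: [0.4801, 0.3788, 0.1675]
tool_rot: [1.0, -0.0, 0.0, -0.0]
ft_force: [0.2, -0.2, -3.0]
grip_width: 0.0338
grip_force: 20.0
t 36.9 pos [0.4801 0.3788 0.1675] shift [0.1355 0.3052 0.0014] yaw -0.0002 tilt [ 4.e-04 -4.e-04 -1.e+00] grip 0.0338 20.0 F [ 0.2 -0.2 -3. ] q6 2.06
```

```bash
echo '[{"x": 0.018},{"x": 0.025},{"x": 0.025},{"x": 0.025},{"x": 0.025},{"x": 0.018},{},{"y": 0.0254},{"y": 0.0254},{"y": 0.0254},{"y": 0.0254},{"y": 0.0254},{"y": 0.0254},{"y": 0.0254},{"y": 0.0254},{"y": 0.0254},{"y": 0.0254},{"y": 0.0254},{"y": 0.0254},{}]' | python3 -m creep && echo '[{"z": 0.015},{"z": 0.02},{"z": 0.015},{"z": 0.008},{},{}]' | python3 -m creep && python3 go.py .6165 .0735 .107
```

```text
time: 38.57
position: [0.6148, 0.0694, 0.1657]
tool_rot: [1.0, -0.002, -0.002, 0.001]
ft_force: [0.0, 0.3, -3.2]
grip_width: 0.0336
grip_force: 20.0
time: 39.07
position: [0.6153, 0.0745, 0.1084]
tool_rot: [1.0, 0.0, -0.001, -0.0]
ft_force: [0.4, 0.2, -2.6]
grip_width: 0.0332
grip_force: 20.0
t 39.1 pos [0.6153 0.0745 0.1084] shift [0.0012 0.001  0.0014] yaw 0.0001 tilt [-2.e-03 -4.e-04 -1.e+00] grip 0.0332 20.0 F [ 0.4  0.2 -2.6] q6 1.51
```

```bash
echo '[{"x": 0.0005,"y": 0.0005,"z": 0.0007},{},{}]' | python3 -m creep; echo '[{"z": 0.0007},{},{}]' | python3 -m creep
```

```text
time: 39.32
position: [0.6168, 0.0735, 0.1087]
tool_rot: [1.0, -0.0, 0.0, -0.0]
ft_force: [-0.3, 0.1, -2.9]
grip_width: 0.0333
grip_force: 20.0
time: 39.57
position: [0.6166, 0.0733, 0.1079]
tool_rot: [1.0, -0.0, 0.0, -0.0]
ft_force: [-0.4, -0.1, -1.9]
grip_width: 0.0333
grip_force: 20.0
```

```bash
echo '[{"z": 0.0008},{},{}]' | python3 -m creep
```

```text
time: 39.82
position: [0.6166, 0.0734, 0.107]
tool_rot: [1.0, -0.0, -0.0, -0.0]
ft_force: [-0.2, 1.0, -2.7]
grip_width: 0.0335
grip_force: 20.0
```

```bash
echo '[{"z": 0.0008},{},{}]' | python3 -m creep
```

```text
time: 40.07
position: [0.6171, 0.0733, 0.1066]
tool_rot: [1.0, -0.0, 0.001, 0.0]
ft_force: [0.4, 0.1, -0.1]
grip_width: 0.0334
grip_force: 20.0
```

Contact is starting; I'll press 0.4 mm more, release, and go to the tall bottle.

```bash
echo '[{"z": 0.0005},{}]' | python3 -m creep && echo '[{},{},{},{},{},{"z": -0.02},{"z": -0.03},{"z": -0.03},{"z": -0.015},{}]' | python3 -m creep 0.06 && echo '[{"x": -0.0153,"y": -0.0234},{"x": -0.0153,"y": -0.0234},{"x": -0.0153,"y": -0.0234},{"x": -0.0153,"y": -0.0234},{"x": -0.0153,"y": -0.0234},{"x": -0.0153,"y": -0.0234},{"x": -0.0153,"y": -0.0234},{"x": -0.0153,"y": -0.0234},{"x": -0.0153,"y": -0.0234},{},{},{}]' | python3 -m creep && python3 go.py .479 .2836 .119
```

```text
time: 40.23
position: [0.6174, 0.0733, 0.1065]
tool_rot: [1.0, -0.0, 0.001, 0.0]
ft_force: [0.5, -0.3, 2.7]
grip_width: 0.0335
grip_force: 20.0
time: 41.07
position: [0.6194, 0.0733, 0.2051]
tool_rot: [1.0, -0.0, 0.004, 0.0]
ft_force: [1.1, 0.1, 0.0]
grip_width: 0.0598
grip_force: 0.0
time: 42.07
position: [0.4788, 0.2836, 0.1999]
tool_rot: [1.0, 0.0, -0.0, 0.0]
ft_force: [0.8, -0.8, 0.5]
grip_width: 0.0599
grip_force: 0.0
t 42.1 pos [0.4788 0.2836 0.1999] shift [ 0.0002 -0.0001  0.0809] yaw 0.0003 tilt [-9.e-04  9.e-04 -1.e+00] grip 0.0599 0.0 F [ 0.8 -0.8  0.5] q6 1.91
```

```bash
echo '[{"z": 0.015},{"z": 0.02},{"z": 0.02},{"z": 0.02},{"z": 0.006},{},{}]' | python3 -m creep && python3 go.py .479 .2836 .119 && echo '[{},{},{},{},{},{},{}]' | python3 -m creep 0.02 20 && echo '[{"z": -0.01},{"z": -0.02},{"z": -0.02},{"z": -0.01},{},{}]' | python3 -m creep && python3 go.py .5305 .018 .179
```

```text
time: 42.65
position: [0.4797, 0.2833, 0.1197]
tool_rot: [1.0, -0.001, -0.0, 0.0]
ft_force: [-0.0, -0.3, -1.4]
grip_width: 0.0598
grip_force: 0.0
t 42.6 pos [0.4797 0.2833 0.1197] shift [-0.0007 -0.0003  0.0007] yaw -0.0015 tilt [-1.e-04  2.e-04 -1.e+00] grip 0.0598 0.0 F [-0.  -0.3 -1.4] q6 1.91
time: 43.23
position: [0.4793, 0.2843, 0.1203]
tool_rot: [1.0, -0.0, 0.0, -0.0]
ft_force: [-0.1, 0.3, 2.7]
grip_width: 0.0337
grip_force: 20.0
time: 43.73
position: [0.4789, 0.284, 0.18]
tool_rot: [1.0, -0.0, 0.0, -0.0]
ft_force: [-0.0, 0.6, -3.1]
grip_width: 0.0337
grip_force: 20.0
t 43.7 pos [0.4789 0.284  0.18  ] shift [0.0516 0.266  0.001 ] yaw -0.0001 tilt [ 5.e-04 -1.e-04 -1.e+00] grip 0.0337 20.0 F [-0.   0.6 -3.1] q6 1.91
```

```bash
echo '[{"x": 0.004,"y": 0.0205},{"x": 0.004,"y": 0.0205},{"x": 0.004,"y": 0.0205},{"x": 0.004,"y": 0.0205},{"x": 0.004,"y": 0.0205},{"x": 0.004,"y": 0.0205},{"x": 0.004,"y": 0.0205},{"x": 0.004,"y": 0.0205},{"x": 0.004,"y": 0.0205},{"x": 0.004,"y": 0.0205},{"x": 0.004,"y": 0.0205},{"x": 0.004,"y": 0.0205},{"x": 0.004,"y": 0.0205},{},{}]' | python3 -m creep && echo '[{"z": 0.015},{"z": 0.02},{"z": 0.015},{"z": 0.009},{},{}]' | python3 -m creep && python3 go.py .5305 .018 .119
```

```text
time: 44.98
position: [0.5301, 0.0167, 0.1784]
tool_rot: [1.0, -0.001, -0.001, -0.0]
ft_force: [-0.3, 0.4, -2.7]
grip_width: 0.0337
grip_force: 20.0
time: 45.48
position: [0.5302, 0.0184, 0.12]
tool_rot: [1.0, 0.0, -0.001, -0.0]
ft_force: [0.3, 0.6, -2.8]
grip_width: 0.0335
grip_force: 20.0
t 45.5 pos [0.5302 0.0184 0.12  ] shift [0.0003 0.0004 0.001 ] yaw 0.0008 tilt [-1.9e-03 -5.0e-04 -1.0e+00] grip 0.0335 20.0 F [ 0.3  0.6 -2.8] q6 1.39
```

```bash
echo '[{"z": 0.001},{},{}]' | python3 -m creep; echo '[{"z": 0.0008},{},{}]' | python3 -m creep
```

```text
time: 45.73
position: [0.531, 0.0176, 0.1199]
tool_rot: [1.0, 0.0, 0.0, 0.0]
ft_force: [-0.4, 0.6, -2.0]
grip_width: 0.0334
grip_force: 20.0
time: 45.98
position: [0.5309, 0.0175, 0.119]
tool_rot: [1.0, -0.0, 0.0, -0.0]
ft_force: [0.4, 0.4, -3.5]
grip_width: 0.0336
grip_force: 20.0
```

```bash
echo '[{"z": 0.0008},{},{}]' | python3 -m creep
```

```text
time: 46.23
position: [0.5312, 0.0174, 0.1183]
tool_rot: [1.0, -0.0, 0.0, 0.0]
ft_force: [1.0, -0.0, -1.3]
grip_width: 0.0337
grip_force: 20.0
```

```bash
echo '[{"z": 0.0006},{},{}]' | python3 -m creep
```

```text
time: 46.48
position: [0.5314, 0.0174, 0.1183]
tool_rot: [1.0, -0.0, 0.001, 0.0]
ft_force: [-0.8, -0.1, 4.5]
grip_width: 0.0335
grip_force: 20.0
```

```bash
echo '[{},{},{},{},{},{"z": -0.02},{"z": -0.03},{"z": -0.03},{"z": -0.03},{},{"x": -0.005,"y": 0.03},{"x": -0.005,"y": 0.03},{"x": -0.005,"y": 0.03},{"x": -0.005,"y": 0.03},{"x": -0.005,"y": 0.03},{"x": -0.005,"y": 0.03},{"x": -0.005,"y": 0.03},{"x": -0.005,"y": 0.03},{},{}]' | python3 -m creep 0.06
python3 - <<'E'
from h import *
snap('top','t9'); snap('scene','s9')
f=lambda n,x,y,w,h:cv2.resize(cv2.imread(f'pics/{n}.png')[y:y+h,x:x+w],(400,300),interpolation=cv2.INTER_CUBIC)
cv2.imwrite('pics/cmp.png',np.vstack([np.hstack([f('top0',195,150,160,120),f('t9',195,150,160,120)]),np.hstack([f('scene0',140,65,240,240),f('s9',140,65,240,240)])]))
E
```

```text
time: 48.15
position: [0.4903, -0.2238, 0.2268]
tool_rot: [1.0, -0.002, -0.0, -0.0]
ft_force: [0.2, 0.7, -0.6]
grip_width: 0.0596
grip_force: 0.0
```

View pics/cmp.png

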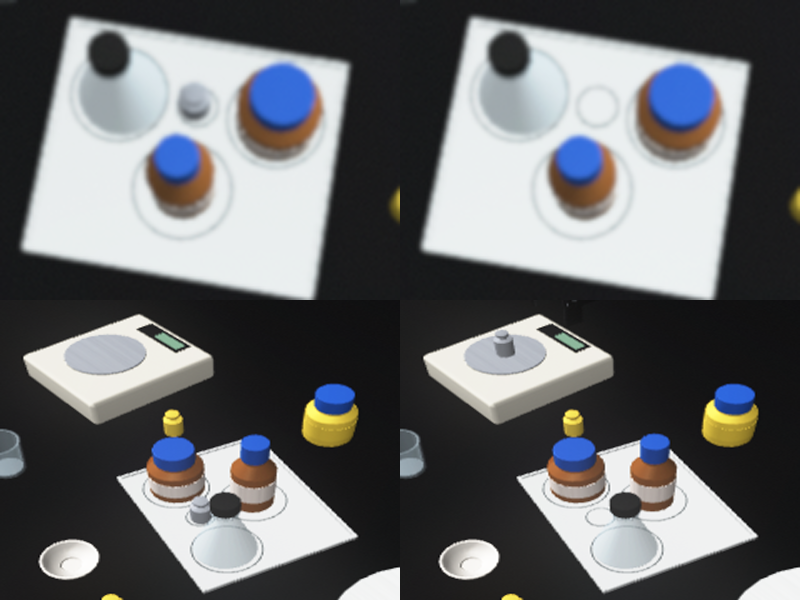

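The before and after views match: top-view caps moved from (109,54), (281,97), (177,157) to (509-400,54), (681-400,97), (578-400,158), which is within about 1 mm. The weight stands mid-pan. I'm handing in.

```bash
python3 -c "
from rig import robot
print(robot.hand_in())"
```

```text
the job is handed in; nothing more can be done
None
```

The job is handed in: the check weight stands upright in the middle of the balance pan, and in the camera views all three bottles are upright on the tray within about 1 mm of where they started; the hand-in call gave no verdict.

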